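Turn the top board of the gilder's sample book

ROBOT

A 6-joint arm with a two-finger parallel gripper is mounted at the origin on the work surface. World frame = base frame: x ahead of the robot, y to its left, z up, the work surface at z = 0. Lengths are in m, angles in degrees, forces in N, time in s.
With the tool pointing down it reaches from about 0.275 to 0.85 m from the base axis. Payload 5.2 kg.
Tool frame: the origin (TCP) lies on the mounting face of the last link; the fingertips stand 173 mm ahead of it and the grasp point (between the pads) lies 155 mm ahead of it; z points along the fingers, y is the direction in which the jaws open and shut (so a half turn about z gives the same grasp; the last joint's range is limited). The gripper opens to 85 mm and grips with 20 to 120 N. Pads are 22 mm wide; open, the fingers measure 114 mm over their backs; the gripper's body (76 mm by 85 mm) begins 54 mm behind the grasp point. The pads swing forward as they close: fully open they stand 13 mm farther back than shut.
Start: joints at [-11.62, 14.817, 87.949, -0, 77.235, -11.62], TCP at [0.55, 0, 0.405] pointing down, gripper open.
Joint ranges: [-179.93, 179.93], [-52.35, 119.4], [10.71, 147.94], [-69.91, 249.91], [12.55, 155.21], [-178.61, 178.61]. Speed limits (degrees/s): [147.25, 147.25, 180, 180, 180, 180].

INTERFACE

Orientations are given as a 3x3 rotation matrix whose columns are the frame's x, y, z axes.
In Python, from workcell import telemetry, grab_frame, camera_params, ticket gives the robot as it stands.
- The arm moves only by the tool play_rows, never from a script. Its argument "increments" is one flat list of numbers, 5 for each row, row after row: the closure in counts, from 0 (fully open) to 255 (shut), then the shift along the tool's x, y, z in cm, then the turn about the tool's z in degrees. A call has 1 to 12 rows; each row is the pose to reach, as a shift and turn from the pose measured when the call began, along the tool's axes at that moment; what a row does not reach only later rows make up. A row lasts 1/8 s, in which the tool goes at most 62.5 mm and 10.7 degrees, less where a joint would pass 70% of its speed; a pose out of reach is approached as far as the arm can. A call with a gripper value outside its range is refused whole. The fingers move at their own pace and stop on an object; "newtons" is the grip in N (left out, the last holds). Time passes only in rows, so rows that repeat a pose let the fingers close. It gives the time, the measured TCP pose, the force and the opening at its end, in the units of the state.
- telemetry.observe(): the state, without advancing time (a new reading comes with each control period).
- grab_frame(name): name is "scene" or "side" or "wrist"; returns the picture (480x640x3 uint8, red, green, blue); there is no depth.
- camera_params(name): a dict with "fovy" (degrees; the focal length in pixels is half the picture's height over the tangent of half this angle, whatever the lens; pixels are square), "cx", "cy" (the principal point, pixels), "R" (3x3) and "t" (3): a world point X has camera coordinates R X + t. Camera axes: x right, y down, z forward; pixel columns grow to the right and rows downward; lengths in m; the calibration is good to about 2 mm. A picture is of the moment at which its call begins: read the wrist's pose just before it. camera_params takes no time and is no camera call; for the wrist camera it gives the pose at the moment of the call.
- ticket.hand_in(): hands the job in, once; it reports no verdict.
The state is a dict: "time": time; "joint_pos": joint angles; "qvel": joint speeds; "effort": joint torques, N m; "tool_pos": TCP position; "eef_rot": TCP orientation; "contact_force": force on the tool from outside, world axes, zero at the start; "wrist_torque": the same for the moment, N m; "finger_gap": finger opening in m.
Only numpy, scipy, OpenCV 4.12 (cv2) and the standard library are available. Lean on these libraries where they do the work, as an engineer would, in place of code of your own. Each camera call takes 0.05 s, during which the arm holds its last target. There are 200 camera calls.

TASK

On the bench lies an open sample book of wooden boards that swing on a steel rod. Put a fingertip under the index tab of the uppermost board of the thick stack, push that board up and over the rod, and lay it down flat on the thin stack on the other side without letting it slap down. Turn only that one board, do not pinch it between the fingers, leave everything else on the bench where it is, and finish with the hand clear.

Things in the scene. Friction and masses are not known exactly. Their poses are not given: they have to be found in the camera images.
- book: The sample book, fixed to the bench. Origin on the bench top under its middle; x along the rod (away from the robot when unturned), y from the thick stack (y < 0, four boards) to the thin stack (y > 0, one board, already turned), z up. Base board 264 x 360 mm, its top 20 mm up. A 12 mm rod lies along x at y = 0, 42.5 mm up. Boards are 8 mm thick, 230 mm along x, 30 to 180 mm from the rod.
- top_board (a joint): Angle of the uppermost board of the thick stack about the rod: 0 = flat on the thick stack, underside 47.5 mm above the bench; pi/2 = upright; pi = flat on the thin stack, bare back up, 37.5 mm above the bench. Starts 0 to 0.35 (ajar). The knuckles are stiff: the board stays at any angle it is left at, does not fall, and takes up to about 3 N at the tab to move.
- top_board_tab (a point): Centre of the uppermost board's tab (38 mm along the rod, juts 27 mm beyond boards and base to 207 mm from the rod, 8 mm thick: 4 mm white front ply on 4 mm plywood back, clear below to the bench), at book x = -46 mm. Turns with the board: x along the rod, y from tab to rod, z out of the front face (up at joint 0). Board mid-plane passes 9 mm from the rod axis, front side; its back 4 mm behind this point.
- top_board_rod (a point): Point on the rod's axis, the hinge axis of all boards, level with the uppermost board's tab; its frame turns with the board like that of top_board_tab.
- next_board (a joint): Angle of the next board down in the thick stack, of the same form and equally stiff. It lies flat at 0, its top 46.5 mm above the bench, and is to stay so.
- next_board_tab (a point): Centre of the next board's tab (38 x 27 x 8 mm), at book x = 0, so beside the uppermost board's tab (8 mm gap) and 9 mm lower when both lie flat. The two boards below have tabs at book x = +46 and +92 mm; the turned board on the thin stack at -92 mm.
- burnisher: Loose bystander: stone burnisher with dark square wooden handle, 168 mm long, 15 mm high, lying beside the far tabs of the thick stack; origin under its middle.
- jar_a: Loose bystander: small clear jar with lid, 54 mm across, 70 mm high, beyond the book; origin at its foot.
- jar_b: Loose bystander: amber jar with lid, 60 mm across, 85 mm high, beyond the book; origin at its foot.
- filling_knife: Loose bystander: filling knife with a wide blade, 190 mm long, lying outside the near half of the thin stack; origin under its middle.
- brush_pot: Loose bystander: white pot with brushes, 76 mm across, 215 mm high with brushes, outside the far half of the thin stack; origin at its foot.
- bole_bowl: Loose bystander: white bowl, 86 mm across, 40 mm high, beyond the book; origin at its foot.
- moulding: Loose bystander: offcut of gilt moulding, 45 x 110 x 28 mm, beyond the thick stack; origin under its middle.

How it is judged (in metres and radians):
On the way:
1. the uppermost board is swung up past upright (value of joint top_board above 1.6 rad), for 0.05 s.
At the end, for the whole second after the job is handed in: The uppermost board lies turned over on the thin stack, within 0.06 rad of flat (about 12 mm at the tab) and at rest; the next board still lies on the thick stack (within 0.06 rad); no loose thing has moved more than 30 mm (value of joint top_board above 3.08 rad and velocity of joint top_board below 0.05 rad/s and value of joint next_board below 0.06 rad and not (distance of any of burnisher, jar_a, jar_b, filling_knife, brush_pot, bole_bowl, moulding from where it was at the start of the episode above 0.03 m)); the robot touches nothing.
It fails at once if the board is pinched: the fingers press on its front ply and its back ply at the same time with more than 10 N each ((contact force between the fingers and top_board_c0 above 10 N or contact force between the fingers and top_board_c1 above 10 N) and (contact force between the fingers and top_board_c2 above 10 N or contact force between the fingers and top_board_c3 above 10 N)).
It fails at once if the board slaps down: it moves faster than 2.5 rad/s (0.5 m/s at the tab) in the last part of its swing (value of joint top_board above 2.5 rad and velocity of joint top_board above 2.5 rad/s).
It fails at once if the next board is lifted too (more than 0.12 rad) (value of joint next_board above 0.12 rad).
It fails at once if a loose bystander is pushed or carried more than 30 mm (distance of any of burnisher, jar_a, jar_b, filling_knife, brush_pot, bole_bowl, moulding from where it was at the start of the episode above 0.03 m).
It also fails if it takes over 45 s, if anything falls off the work surface, if the arm or the gripper's body presses on something with over 40 N, if the wrist force passes 120 N, or if a joint passes its speed limit or range.

## Working session

There is one attempt and no reset: what is moved stays moved. The work goes in short steps, Python scripts to look and compute and a tool call to move; the robot and the scene stay as the last step left them, time stands still between calls to the robot, and variables do not carry over. Pictures are saved under pics/ and viewed, about 8 in all and at most 12, crops included, and the job is handed in when it is done.

Besides the shell and the picture viewer there is one more tool, called as name(argument=value, ...) on one line, values as JSON. play_rows: Moves the arm, as the interface text tells. Its arguments: {"type":"object","properties":{"increments":{"type":"array","items":{"type":"number"}},"newtons":{"type":"number"}},"required":["increments"]}

```bash
mkdir -p pics
python3 - <<'E'
from workcell import telemetry, grab_frame, camera_params
import cv2
s=telemetry.observe();print(s)
for n in ("scene","side"):
    im=grab_frame(n);cv2.imwrite(f"pics/{n}0.png",im[:,:,::-1]);c=camera_params(n);print(n,c)
E
```

```text
{'time': 0.0, 'joint_pos': array([-1.16199326e+01,  1.48578098e+01,  8.80118645e+01,  3.39291523e-05,
        7.72352947e+01, -1.16199724e+01]), 'qvel': array([ 0.02165244, -0.02871248,  0.10133398,  0.03959202, -0.08830066,
       -0.10677105]), 'effort': array([ 1.06436883e-04, -4.46029150e+01, -2.90570551e+01, -7.42485804e-05,
        1.18754001e-02, -2.51378208e-05]), 'tool_pos': array([5.49773610e-01, 6.67916820e-05, 4.03882516e-01]), 'eef_rot': array([[-2.31813762e-07,  9.99998390e-01, -1.79439004e-03],
       [ 9.99999932e-01,  8.94977958e-07,  3.69575599e-04],
       [ 3.69576610e-04, -1.79438983e-03, -9.99998322e-01]]), 'contact_force': array([-0.50816639, -0.40456041, -0.7219331 ]), 'wrist_torque': array([-0.01177145,  0.01851775,  0.00073153]), 'finger_gap': 0.0854225311397691}
scene {'fovy': 57.97404423977889, 'cx': 315.28127881048283, 'cy': 236.75826258617292, 'R': array([[-0.89218871,  0.45152866,  0.011008  ],
       [ 0.26229333,  0.53780653, -0.80122802],
       [-0.36769759, -0.71195927, -0.59825787]]), 't': array([ 0.53133482, -0.14373418,  1.12987734])}
side {'fovy': 44.506318772499206, 'cx': 326.1411766464178, 'cy': 248.019595673628, 'R': array([[ 0.9388015 , -0.34436773, -0.00791269],
       [-0.1935914 , -0.50848238, -0.83902803],
       [ 0.28491071,  0.78921261, -0.54403065]]), 't': array([-0.56352354,  0.21118318,  1.2275879 ])}
```

View pics/scene0.png

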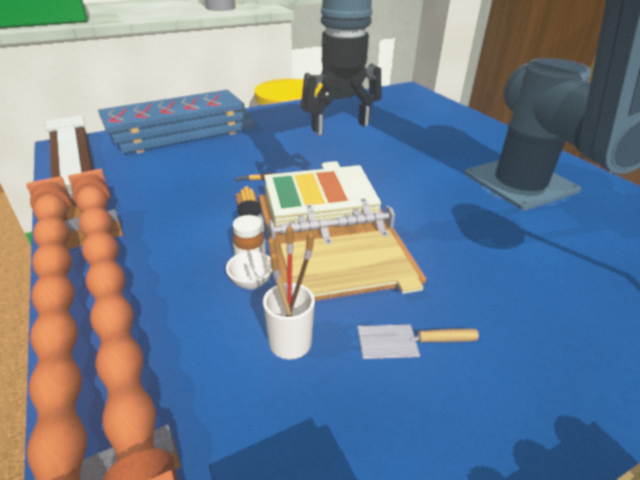

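View pics/side0.png

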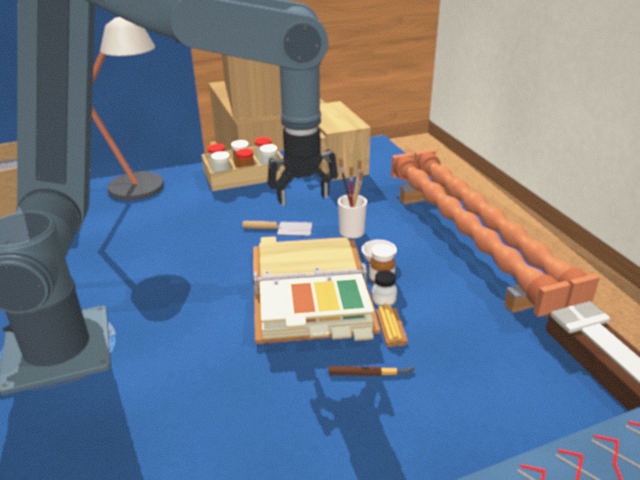

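Run:
```python
from workcell import telemetry, grab_frame, camera_params
import cv2
a=cv2.imread("pics/side0.png")[230:350,240:420];cv2.imwrite("pics/sc.png",cv2.resize(a,None,fx=4.4,fy=4.4,interpolation=cv2.INTER_CUBIC))
a=cv2.imread("pics/scene0.png")[155:305,225:435];cv2.imwrite("pics/cc.png",cv2.resize(a,None,fx=3.8,fy=3.8,interpolation=cv2.INTER_CUBIC))
print(camera_params("wrist"))
im=grab_frame("wrist");cv2.imwrite("pics/w0.png",im[:,:,::-1])
```

```text
{'fovy': 58.17687057325344, 'cx': 326.3219500179557, 'cy': 242.82321773948541, 'R': array([[ 9.99993435e-01, -4.87489336e-04, -3.59070033e-03],
       [ 6.44994695e-04, -9.51140081e-01,  3.08759018e-01],
       [-3.56577573e-03, -3.08759307e-01, -9.51133521e-01]]), 't': array([-0.54875964, -0.03958076,  0.3813952 ])}
```

View pics/sc.png

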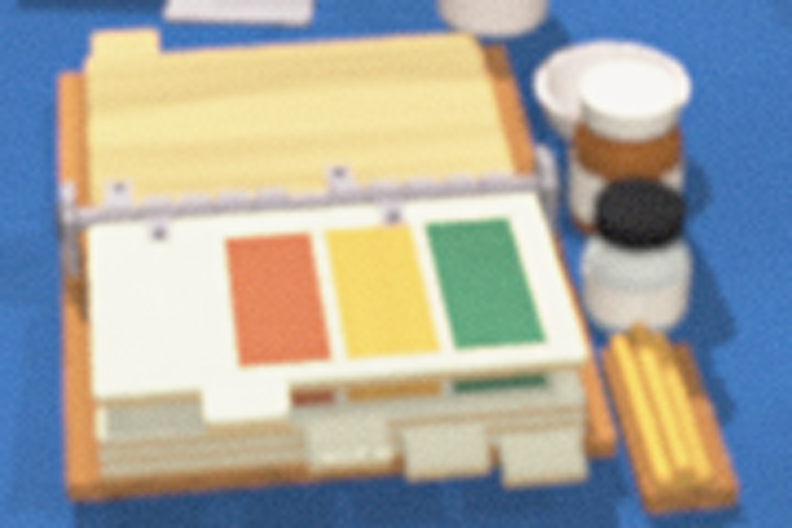

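View pics/w0.png

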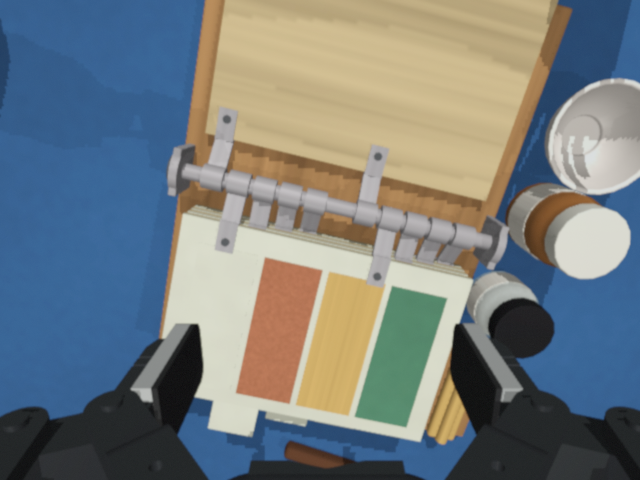

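```bash
cat > h.py <<'E'
import numpy as np
R0=42.5
def loc(x,r,h,th):  # board frame: r from rod, h from midplane along front normal -> book coords (mm)
    d=9+h; c,s=np.cos(th),np.sin(th)
    # th=0: y=-r,z=d ; lifting
    return np.array([x,-r*c+d*s*0-(-d*s),R0+r*s+d*c]) if False else np.array([x,-r*c+d*s,R0+r*s+d*c])
def world(p,b):
    c,s=np.cos(b[2]),np.sin(b[2]); p=np.asarray(p)/1000
    return np.array([b[0]+c*p[0]-s*p[1],b[1]+s*p[0]+c*p[1],p[2]])
def proj(X,c,k=0):
    q=np.asarray(c['R'])@X+c['t']; q=q[:2]/q[2]; q=q*(1+k*(q@q)); f=240/np.tan(np.radians(c['fovy'])/2)
    return f*q+[c['cx'],c['cy']]
E
python3 - <<'E'
from h import *
from workcell import camera_params
from scipy.optimize import least_squares
W=camera_params("wrist");S=camera_params("side")
sp=lambda u,v:(240+u/4.4,230+v/4.4)
T=lambda x,r,h=4:('t',x,r,h)
B=lambda x,y,z:('b',x,y,z)
O=[(W,0,T(115,180),(421,440)),(W,0,T(115,30),(470,280)),(W,0,T(-65,207),(208,430)),(W,0,T(-27,207),(251,437)),(W,0,T(-27,180),(258,410)),(W,0,T(-65,180),(213,402)),
(W,0,B(132,180,20),(571,8)),(W,0,B(115,30,28.5),(484,209)),(W,0,B(-115,30,28.5),(207,135)),
(S,1,T(-65,207),sp(205,421)),(S,1,T(-27,207),sp(289,415)),(S,1,T(115,180),sp(588,358)),(S,1,T(-115,180),sp(95,394)),(S,1,B(-132,-180,20),sp(68,490)),(S,1,B(132,-180,20),sp(612,445)),(S,1,B(-132,180,20),sp(60,75))]
def res(p):
    r=[]
    for c,i,q,uv in O:
        L=loc(q[1],q[2],q[3],p[3]) if q[0]=='t' else np.array(q[1:])
        r.append(proj(world(L,p),c,p[4+i])-uv)
    return np.array(r)
s=least_squares(lambda p:res(p).ravel(),[.55,-.05,-.2,.1,0,0],loss='soft_l1',f_scale=2)
print(s.x,np.degrees(s.x[2:4]));print(res(s.x).round(1))
p=s.x
print('tab',world(loc(-46,207,0,p[3]),p),'out',-np.array([-np.sin(p[2]),np.cos(p[2])]))
E
```

```text
[ 5.58837056e-01  5.05430962e-04 -2.31836003e-01  8.88053963e-02
 -5.70944289e-03 -1.84455271e-01] [-13.28322453   5.08817441]
[[-1.3  1.9]
 [ 2.   0.8]
 [ 0.1 -0.8]
 [ 1.1  0.6]
 [ 0.2  0.4]
 [ 0.5 -0.4]
 [ 0.4  1.1]
 [ 0.3 -7.4]
 [-3.  -0. ]
 [-0.2  0.3]
 [-0.4  0.1]
 [-1.2 -0.3]
 [-0.5  0.7]
 [-0.7 -1. ]
 [ 0.4 -1.4]
 [-1.6  0.3]]
tab [ 0.46687724 -0.18881662  0.0698231 ] out [-0.22976479 -0.97324619]
```

```bash
cat >> h.py <<'E'
b=[.558837,.000505,-.231836]
def inc(targets):
    "targets: book (x,y,ztip) mm of fingertip axis -> tool increments cm, turn deg"
    from workcell import telemetry
    s=telemetry.observe();R=s['eef_rot'];p=s['tool_pos']
    c,si=np.cos(b[2]),np.sin(b[2]);M=np.array([[c,-si],[si,c]])
    q=M.T@(p[:2]-b[:2])*1000
    ty=R[:2,1]; a=np.degrees(np.arctan2(ty[1],ty[0])-b[2])
    print('t',s['time'],'book now',q.round(1),'tip z',round(p[2]*1000-173,1),'turn',a.round(2),'F book',(M.T@s['contact_force'][:2]).round(1),s['contact_force'][2].round(1),'gap',s['finger_gap'].round(3))
    for t in targets:
        X=world([t[0],t[1],t[2]+173],b); print(t,(R.T@(X-p)*100).round(2))
E
python3 - <<'E'
from h import *
from workcell import camera_params
S=camera_params("side");f=240/np.tan(np.radians(S['fovy'])/2)
from scipy.optimize import fsolve
for uv in((330,371),(413,372)):
    X=fsolve(lambda x:proj(np.array([x[0],x[1],.008]),S,-.184)-uv,[.5,-.2]);c,s=np.cos(b[2]),np.sin(b[2])
    print(X,np.array([[c,s],[-s,c]])@(X-b[:2]))
inc([(-46,-250,130),(-46,-250,50),(-46,-222,50)])
E
```

```text
[ 0.50891386 -0.27143335] [ 0.01389436 -0.27613355]
[ 0.66155323 -0.33331978] [ 0.17666936 -0.30129312]Traceback (most recent call last):
  File "<stdin>", line 8, in <module>
  File "h.py", line 21, in inc
    print('t',s['time'],'book now',q.round(1),'tip z',round(p[2]*1000-173,1),'turn',a.round(2),'F book',(M.T@s['contact_force'][:2]).round(1),s['contact_force'][2].round(1),'gap',s['finger_gap'].round(3))
                                                                                                                                                                                   ^^^^^^^^^^^^^^^^^^^^^
AttributeError: 'float' object has no attribute 'round'
```

```bash
sed -i "s/s\['finger_gap'\].round(3)/round(float(s['finger_gap']),3)/" h.py; python3 -c "
from h import *
inc([(-46,-250,130),(-46,-250,50),(-46,-222,50)])"
```

```text
t 0.15 book now [-8.6 -2.5] tip z 231.1 turn 13.28 F book [-0.4  0.1] 0.7 gap 0.085
(-46, -250, 130) [-23.23  -9.31  10.11]
(-46, -250, 50) [-23.23  -9.3   18.11]
(-46, -222, 50) [-20.51  -8.65  18.11]
```

play_rows(increments=[255,-6,-2.4,0,5,255,-12,-4.8,0,10,255,-18,-7.2,2,13.3,255,-23.2,-9.3,5,13.3,255,-23.2,-9.3,10,13.3,255,-23.2,-9.3,14,13.3,255,-23.2,-9.3,18,13.3,255,-23.2,-9.3,18,13.3,255,-23.2,-9.3,18,13.3,255,-23.2,-9.3,18,13.3], newtons=30)

```text
time: 1.4
tool_pos: [0.4574, -0.2323, 0.226]
eef_rot: [[0.23, 0.973, 0.001], [0.973, -0.23, -0.002], [-0.002, 0.002, -1.0]]
contact_force: [0.7, 0.3, 0.2]
finger_gap: -0.0003
```

```bash
python3 -c "
from h import *
inc([(-46,-217,50),(-46,-214,50)])
from workcell import grab_frame
import cv2
w=grab_frame('wrist')[:,:,::-1];s=cv2.resize(grab_frame('side')[230:390,200:420,::-1],(660,480))
cv2.imwrite('pics/a.png',cv2.resize(cv2.hconcat([w,s]),(800,296)))"
```

```text
t 1.4 book now [ -45.3 -249.9] tip z 53.0 turn 0.0 F book [0.6 0.5] 0.2 gap -0.0
(-46, -217, 50) [ 3.29 -0.07  0.29]
(-46, -214, 50) [ 3.59 -0.07  0.29]
```

View pics/a.png

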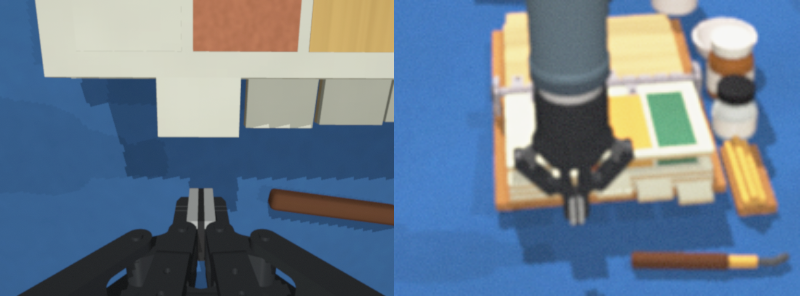

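play_rows(increments=[255,2,0,0.5,0,255,2.8,0,0.5,0,255,3.2,0,0.5,0,255,3.4,0,0.5,0,255,3.6,0,0.5,0,255,3.6,0,0.5,0])

```text
time: 2.25
tool_pos: [0.4653, -0.198, 0.2207]
eef_rot: [[0.23, 0.973, 0.001], [0.973, -0.23, -0.003], [-0.003, 0.001, -1.0]]
contact_force: [-1.6, -4.7, 0.1]
finger_gap: -0.0
```

```bash
python3 -c "
from h import *
inc([])"
```

```text
t 2.25 book now [ -45.4 -214.7] tip z 47.7 turn 0.01 F book [-0.4 -4.9] 0.1 gap -0.0
```

play_rows(increments=[255,0.25,0,0,0,255,0.3,0,-0.4,0,255,0.35,0,-0.8,0,255,0.45,0,-1.2,0,255,0.5,0,-1.6,0,255,0.57,0,-2.0,0,255,0.63,0,-2.3,0])

```text
time: 3.12
tool_pos: [0.4664, -0.1934, 0.244]
eef_rot: [[0.23, 0.973, 0.0], [0.973, -0.23, -0.006], [-0.006, 0.002, -1.0]]
contact_force: [-3.3, -7.2, -0.7]
finger_gap: 0.0003
```

```bash
python3 -c "
from h import *
inc([])
from workcell import grab_frame
import cv2
w=grab_frame('wrist')[:,:,::-1];s=cv2.resize(grab_frame('scene')[80:240,220:440,::-1],(660,480))
cv2.imwrite('pics/b.png',cv2.resize(cv2.hconcat([w,s]),(800,296)))"
```

```text
t 3.125 book now [ -45.4 -210. ] tip z 71.0 turn 0.01 F book [-1.6 -7.8] -0.7 gap 0.0
```

View pics/b.png

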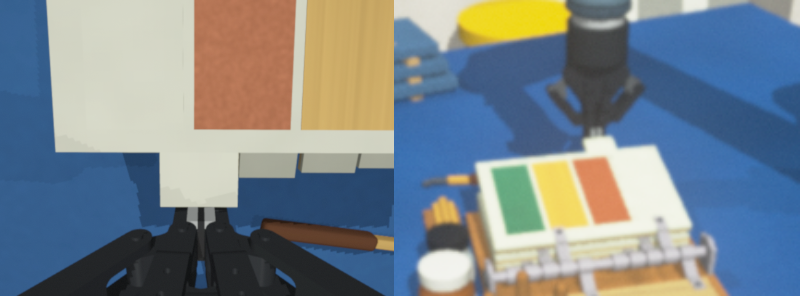

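```bash
python3 -c "
from h import *
inc([(-45.4,round(-207*np.cos(t)+5*np.sin(t)-7,1),round(42.5+207*np.sin(t)+5*np.cos(t)-18,1)) for t in np.arange(.26,1.0,.06)])"
```

```text
t 3.225 book now [ -45.4 -209.9] tip z 71.2 turn 0.01 F book [-2.9 -7.8] 2.7 gap -0.001
(-45.4, np.float64(-205.8), np.float64(82.5)) [ 0.41  0.   -1.14]
(-45.4, np.float64(-201.9), np.float64(94.4)) [ 0.79  0.   -2.33]
(-45.4, np.float64(-197.4), np.float64(105.9)) [ 1.23  0.   -3.48]
(-45.4, np.float64(-192.2), np.float64(117.2)) [ 1.74  0.01 -4.61]
(-45.4, np.float64(-186.3), np.float64(128.1)) [ 2.33  0.01 -5.71]
(-45.4, np.float64(-179.7), np.float64(138.7)) [ 2.98  0.01 -6.77]
(-45.4, np.float64(-172.6), np.float64(148.8)) [ 3.68  0.01 -7.79]
(-45.4, np.float64(-164.8), np.float64(158.5)) [ 4.46  0.01 -8.76]
(-45.4, np.float64(-156.5), np.float64(167.8)) [ 5.28  0.02 -9.7 ]
(-45.4, np.float64(-147.6), np.float64(176.5)) [  6.17   0.02 -10.57]
(-45.4, np.float64(-138.3), np.float64(184.6)) [  7.09   0.02 -11.39]
(-45.4, np.float64(-128.4), np.float64(192.2)) [  8.08   0.02 -12.15]
(-45.4, np.float64(-118.2), np.float64(199.2)) [  9.09   0.02 -12.86]
```

play_rows(increments=[255,0.25,0,-0.6,0,255,0.41,0,-1.1,0,255,0.6,0,-1.7,0,255,0.79,0,-2.3,0,255,1.0,0,-2.9,0,255,1.23,0,-3.5,0,255,1.5,0,-4.0,0,255,1.75,0,-4.6,0,255,2.05,0,-5.2,0,255,2.35,0,-5.7,0])

```text
time: 4.47
tool_pos: [0.4717, -0.1708, 0.3016]
eef_rot: [[0.23, 0.973, 0.0], [0.973, -0.23, -0.008], [-0.008, 0.002, -1.0]]
contact_force: [-2.1, -5.6, 1.3]
finger_gap: 0.0
```

```bash
python3 -c "
from h import *
inc([(-45.4,round(-207*np.cos(t)+5*np.sin(t)-7,1),round(42.5+207*np.sin(t)+5*np.cos(t)-18,1)) for t in np.arange(.56,1.31,.06)])
from workcell import grab_frame
import cv2
w=grab_frame('wrist')[:,:,::-1];s=cv2.resize(grab_frame('scene')[80:240,220:440,::-1],(660,480))
cv2.imwrite('pics/c.png',cv2.resize(cv2.hconcat([w,s]),(800,296)))"
```

```text
t 4.475 book now [ -45.4 -186.7] tip z 128.6 turn 0.01 F book [-0.8 -6. ] 1.3 gap 0.0
(-45.4, np.float64(-179.7), np.float64(138.7)) [ 0.69  0.   -1.02]
(-45.4, np.float64(-172.6), np.float64(148.8)) [ 1.4   0.01 -2.03]
(-45.4, np.float64(-164.8), np.float64(158.5)) [ 2.17  0.01 -3.01]
(-45.4, np.float64(-156.5), np.float64(167.8)) [ 2.99  0.01 -3.95]
(-45.4, np.float64(-147.6), np.float64(176.5)) [ 3.87  0.01 -4.82]
(-45.4, np.float64(-138.3), np.float64(184.6)) [ 4.8   0.01 -5.64]
(-45.4, np.float64(-128.4), np.float64(192.2)) [ 5.78  0.02 -6.41]
(-45.4, np.float64(-118.2), np.float64(199.2)) [ 6.79  0.02 -7.12]
(-45.4, np.float64(-107.5), np.float64(205.5)) [ 7.86  0.02 -7.76]
(-45.4, np.float64(-96.4), np.float64(211.2)) [ 8.96  0.02 -8.33]
(-45.4, np.float64(-85.1), np.float64(216.3)) [10.09  0.02 -8.85]
(-45.4, np.float64(-73.4), np.float64(220.6)) [11.26  0.02 -9.29]
(-45.4, np.float64(-61.6), np.float64(224.2)) [12.43  0.02 -9.66]
```

View pics/c.png

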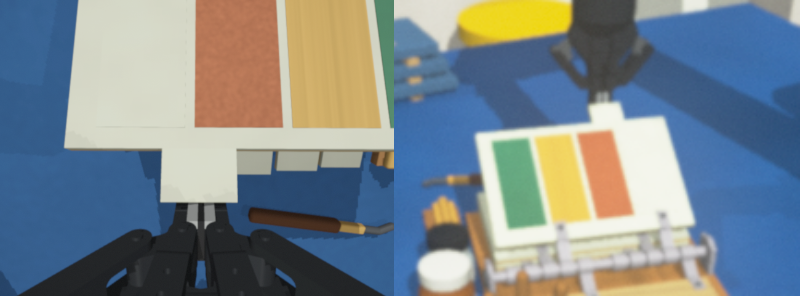

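play_rows(increments=[255,0.7,0,-1.0,0,255,1.4,0,-2.0,0,255,2.2,0,-3.0,0,255,3.0,0,-3.9,0,255,3.9,0,-4.8,0,255,4.8,0,-5.6,0,255,5.8,0,-6.3,0,255,6.8,0,-7.0,0,255,7.9,0,-7.6,0,255,9.0,0,-8.1,0,255,10.1,0,-8.5,0,255,11.3,0,-8.8,0])

```text
time: 6.08
tool_pos: [0.4977, -0.0589, 0.389]
eef_rot: [[0.229, 0.973, 0.0], [0.973, -0.229, -0.008], [-0.007, 0.002, -1.0]]
contact_force: [0.8, -2.1, 0.9]
finger_gap: 0.0001
```

```bash
python3 -c "
from h import *
inc([(-46,y,z) for y,z in ((-60,222),(-40,222),(-20,222),(0,218),(20,212),(40,205),(60,195))])
"
```

```text
t 6.075 book now [-45.8 -71.8] tip z 216.0 turn 0.03 F book [ 1.3 -1.9] 0.9 gap 0.0
(-46, -60, 222) [ 1.18 -0.01 -0.61]
(-46, -40, 222) [ 3.18 -0.01 -0.63]
(-46, -20, 222) [ 5.18 -0.01 -0.64]
(-46, 0, 218) [ 7.18 -0.01 -0.26]
(-46, 20, 212) [ 9.18 -0.01  0.33]
(-46, 40, 205) [ 1.119e+01 -1.000e-02  1.010e+00]
(-46, 60, 195) [ 1.32e+01 -1.00e-02  2.00e+00]
```

```bash
cat >> h.py <<'E'
def down(ths,r=180,ins=2): return [(-46,round(-r*np.cos(t)+5*np.sin(t)-9+ins,1),round(42.5+r*np.sin(t)+5*np.cos(t)-ins*max(0,-np.cos(t)),1)) for t in ths]
E
python3 -c "
from h import *
inc(down(np.arange(1.36,2.03,.06)))
"
```

```text
t 6.075 book now [-45.8 -71.8] tip z 216.0 turn 0.03 F book [ 1.3 -1.9] 0.9 gap 0.0
(-46, np.float64(-39.8), np.float64(219.6)) [ 3.2  -0.01 -0.39]
(-46, np.float64(-29.1), np.float64(221.2)) [ 4.27 -0.01 -0.56]
(-46, np.float64(-18.3), np.float64(222.2)) [ 5.35 -0.01 -0.66]
(-46, np.float64(-7.5), np.float64(222.6)) [ 6.43 -0.01 -0.71]
(-46, np.float64(3.3), np.float64(222.2)) [ 7.51 -0.01 -0.68]
(-46, np.float64(14.0), np.float64(221.2)) [ 8.58 -0.01 -0.59]
(-46, np.float64(24.7), np.float64(219.5)) [ 9.65 -0.01 -0.43]
(-46, np.float64(35.3), np.float64(217.1)) [ 1.071e+01 -1.000e-02 -1.900e-01]
(-46, np.float64(45.7), np.float64(214.2)) [ 1.175e+01 -1.000e-02  9.000e-02]
(-46, np.float64(55.9), np.float64(210.6)) [ 1.278e+01 -1.000e-02  4.400e-01]
(-46, np.float64(65.9), np.float64(206.4)) [ 1.378e+01 -1.000e-02  8.500e-01]
(-46, np.float64(75.7), np.float64(201.6)) [ 1.476e+01 -1.000e-02  1.330e+00]
```

play_rows(increments=[255,1.1,0,-0.3,0,255,2.1,0,-0.4,0,255,3.2,0,-0.5,0,255,4.3,0,-0.6,0,255,5.4,0,-0.7,0,255,6.4,0,-0.7,0,255,7.5,0,-0.7,0,255,8.6,0,-0.6,0,255,9.7,0,-0.4,0,255,10.7,0,-0.2,0,255,11.8,0,0.1,0,255,12.8,0,0.4,0])

```text
time: 7.58
tool_pos: [0.5272, 0.0664, 0.3837]
eef_rot: [[0.229, 0.973, -0.0], [0.973, -0.229, -0.008], [-0.008, 0.002, -1.0]]
contact_force: [0.5, -2.2, -1.1]
finger_gap: -0.0001
```

```bash
python3 -c "
from h import *
inc(down(np.arange(1.96,2.63,.06)))
from workcell import grab_frame
import cv2
w=grab_frame('wrist')[:,:,::-1];s=cv2.resize(grab_frame('scene')[80:300,220:460,::-1],(524,480))
cv2.imwrite('pics/d.png',cv2.resize(cv2.hconcat([w,s]),(800,330)))"
```

```text
t 7.575 book now [-45.9  56.8] tip z 210.7 turn 0.04 F book [ 0.9 -2. ] -1.1 gap -0.0
(-46, np.float64(65.9), np.float64(206.4)) [ 0.91 -0.01  0.42]
(-46, np.float64(75.7), np.float64(201.6)) [ 1.89 -0.01  0.89]
(-46, np.float64(85.1), np.float64(196.3)) [ 2.84 -0.01  1.42]
(-46, np.float64(94.2), np.float64(190.3)) [ 3.75 -0.01  2.01]
(-46, np.float64(103.0), np.float64(183.9)) [ 4.64 -0.01  2.64]
(-46, np.float64(111.3), np.float64(177.0)) [ 5.47 -0.01  3.33]
(-46, np.float64(119.3), np.float64(169.5)) [ 6.28 -0.01  4.07]
(-46, np.float64(126.7), np.float64(161.6)) [ 7.02 -0.01  4.85]
(-46, np.float64(133.7), np.float64(153.3)) [ 7.73 -0.01  5.68]
(-46, np.float64(140.2), np.float64(144.6)) [ 8.39 -0.01  6.54]
(-46, np.float64(146.2), np.float64(135.5)) [ 8.99 -0.02  7.45]
(-46, np.float64(151.6), np.float64(126.1)) [ 9.54 -0.02  8.39]
```

View pics/d.png

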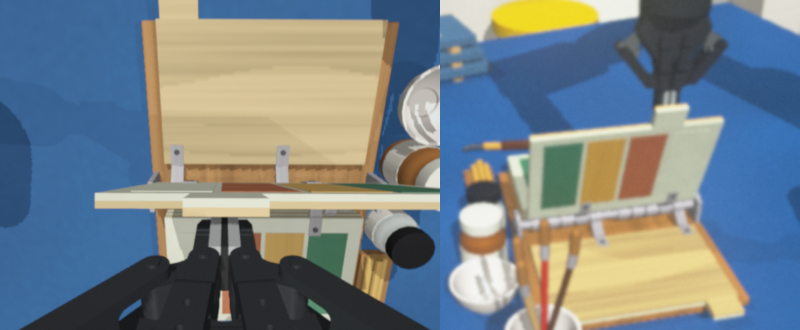

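play_rows(increments=[255,0.9,0,0.4,0,255,1.9,0,0.9,0,255,2.8,0,1.4,0,255,3.8,0,2.0,0,255,4.6,0,2.6,0,255,5.5,0,3.3,0,255,6.3,0,4.1,0,255,7.0,0,4.9,0,255,7.7,0,5.7,0,255,8.4,0,6.5,0,255,9.0,0,7.4,0,255,9.5,0,8.3,0])

```text
time: 9.18
tool_pos: [0.5488, 0.1591, 0.2991]
eef_rot: [[0.228, 0.974, -0.001], [0.974, -0.228, -0.007], [-0.007, 0.001, -1.0]]
contact_force: [1.0, 1.0, 0.6]
finger_gap: 0.0001
```

```bash
python3 -c "
from h import *
inc(down(np.arange(2.63,3.2,.06)))
"
```

```text
t 9.175 book now [-46.3 152.1] tip z 126.1 turn 0.09 F book [0.8 1.2] 0.6 gap 0.0
(-46, np.float64(152.4), np.float64(124.5)) [0.03 0.03 0.16]
(-46, np.float64(157.1), np.float64(114.8)) [0.51 0.03 1.13]
(-46, np.float64(161.3), np.float64(104.7)) [0.94 0.03 2.13]
(-46, np.float64(164.8), np.float64(94.5)) [1.29 0.03 3.15]
(-46, np.float64(167.7), np.float64(84.0)) [1.59 0.03 4.2 ]
(-46, np.float64(170.0), np.float64(73.5)) [1.83 0.03 5.25]
(-46, np.float64(171.7), np.float64(62.8)) [2.   0.03 6.32]
(-46, np.float64(172.7), np.float64(52.0)) [2.11 0.02 7.4 ]
(-46, np.float64(173.1), np.float64(41.2)) [2.16 0.02 8.48]
(-46, np.float64(172.8), np.float64(30.4)) [2.14 0.02 9.56]
```

```bash
python3 -c "
from workcell import grab_frame
import cv2
w=grab_frame('wrist')[:,:,::-1];s=cv2.resize(grab_frame('side')[130:350,220:460,::-1],(524,480))
cv2.imwrite('pics/e.png',cv2.resize(cv2.hconcat([w,s]),(800,330)))"
```

```text
(no output)
```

View pics/e.png

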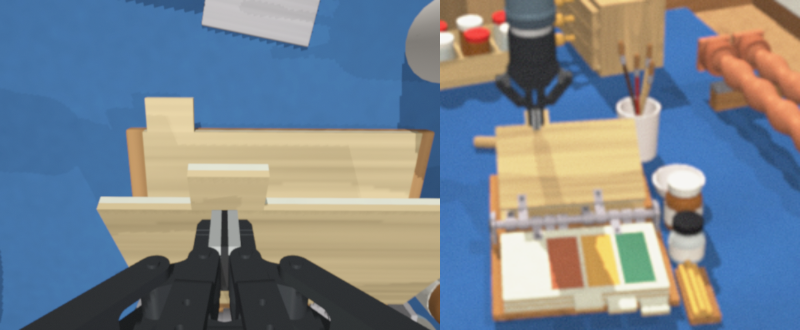

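play_rows(increments=[255,0.5,0,1.1,0,255,0.9,0,2.1,0,255,1.3,0,3.1,0,255,1.6,0,4.2,0,255,1.8,0,5.2,0,255,1.9,0,6.0,0,255,2.0,0,6.8,0,255,2.05,0,7.6,0,255,2.05,0,8.2,0,255,2.05,0,8.6,0,255,2.05,0,8.8,0])

```text
time: 10.65
tool_pos: [0.5528, 0.1785, 0.2108]
eef_rot: [[0.228, 0.974, -0.003], [0.974, -0.228, -0.007], [-0.007, -0.001, -1.0]]
contact_force: [-4.6, -1.1, 14.3]
finger_gap: -0.0002
```

```bash
python3 -c "
from h import *
inc([])
"
```

```text
t 10.65 book now [-46.8 171.9] tip z 37.8 turn 0.11 F book [-4.2 -2.2] 14.3 gap -0.0
```

play_rows(increments=[255,0,0,0.1,0,255,0,0,-0.5,0,255,0,0,-4,0,255,0,0,-9,0,255,0,0,-15,0,255,0,0,-20,0,255,0,0,-20,0,255,0,0,-20,0])

```text
time: 11.65
tool_pos: [0.5531, 0.1798, 0.4105]
eef_rot: [[0.228, 0.974, -0.003], [0.974, -0.228, -0.007], [-0.008, -0.002, -1.0]]
contact_force: [-0.5, 0.1, -0.1]
finger_gap: 0.0004
```

```bash
python3 -c "
from h import *
inc([])
from workcell import grab_frame
import cv2
w=grab_frame('wrist')[:,:,::-1];s=cv2.resize(grab_frame('side')[190:390,220:440,::-1],(528,480))
cv2.imwrite('pics/f.png',cv2.resize(cv2.hconcat([w,s]),(800,330)))"
```

```text
t 11.65 book now [-46.8 173.2] tip z 237.5 turn 0.11 F book [-0.6  0. ] -0.1 gap 0.0
```

View pics/f.png

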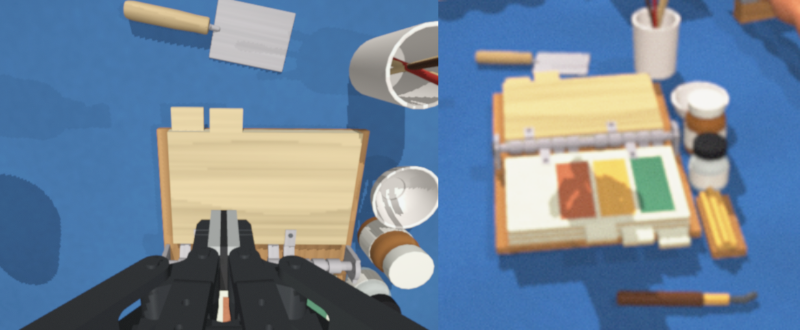

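The wrist view shows the turned board flat, its tab at about (226,120) beside the older tab at (187,118). The next board lies flat, the bystanders are in place and the hand is clear.

```bash
python3 -c "
from workcell import ticket
print(ticket.hand_in())"
```

```text
the job is handed in; nothing more can be done
None
```

The uppermost board is turned over and lying on the thin stack, and I handed the job in at about 11.7 s. No verdict was reported.

**How it was turned:** I shut the fingers and set them against the lower outer edge of the index tab. The tool cannot tilt, so the fingertip never got flat under the tab. I pressed inward while rising along the arc, so friction and the inward push lifted the board. Past upright, the fingertip pressed only on the bare back, moving at about 0.5 rad/s until the board touched down. Nothing was gripped.

**Last checks:**
- **Board flat:** at touchdown the fingertip was at 37.8 mm with about 14 N upward, against 37.5 mm expected for a flat board. The last pictures show it lying flat.
- **Everything else:** the next board looks flat. The loose objects look undisturbed, but I judged that by eye rather than measuring it.
- **Hand clear:** the fingertips are about 200 mm above the board, with a contact force of about 0 N.

No check failed. In the first camera fit, one picked corner was about 7 px off and was down-weighted; the contact heights agreed with the fitted pose.

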